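# Add the drilled plate to the pile in the stacking rack

### The job

Lay the loose drilled steel plate flat on top of the pile of like plates in the stacking rack, its long side along the pile's. You are not told how high the pile is: lower the plate gently until you feel it rest on the pile, and only then let go, do not drop it or press it down hard. Leave the shorter plain blank and the oilstone where they are.

Things in the scene. Friction and masses are not known exactly. Their poses are not given: they have to be found in the camera images.
- plate: the loose drilled plate: bright steel, 62x110x6 mm, 0.2 to 0.4 kg, with a hole through its middle; lies flat on the bench (z = 0), 25 mm or more free beside its long sides. Origin: centre of its underside; x across the 62 mm width, y along the 110 mm length, z up. Can be gripped across its width at the middle of the long edges.
- rack: fixed rack: grey base 100x176x10 mm, two 10 mm steel posts (tops at 90 mm) at each short end, x +-22, y +-73 mm; long sides open. Between them a pile of plates like the loose one, centred: x its width, y its length, z up; 13 mm free at each end. Pile top 36 to 82 mm above the bench, new each time, not given; springy, gives 1 mm per 3 N. Origin: centre of base's underside, on the bench.
- blank: bystander: plain steel blank without a hole, 62 x 80 x 6 mm, lying flat on the bench; it and the drilled plate may lie in either's place. Origin at the centre of its underside, y along the 80 mm.
- oilstone: bystander: dark green sharpening stone, 45 x 100 x 20 mm, lying on the bench. Origin at the centre of its underside, y along the 100 mm.
Not all that is in view belongs to the job. What is shaped like the plate but orange is not meant.

How it is judged:
On the way:
1. the plate, still held in the fingers, has come to rest on the pile, in place (contact force between plate and rack above 0.7 N and contact force between the fingers and plate above 1 N and horizontal distance between plate and rack below 0.018 m and angle between plate's own z axis and vertical below 0.17 rad and linear speed of plate below 0.03 m/s), for 0.1 s.
At the end, for the whole second after the job is handed in: the drilled plate lies flat (within 6 degrees) and still on the pile in the rack, released, centred within 15 mm and its long side within 10 degrees of the pile's (horizontal distance between plate and rack below 0.015 m and angle between the y axis of plate and the y axis of rack, either way round below 0.175 rad and angle between plate's own z axis and vertical below 0.1 rad and contact force between plate and rack above 0.7 N and contact force between the fingers and plate below 0.1 N and linear speed of plate below 0.02 m/s); the robot touches nothing.
It fails at once if the plate is pressed on the pile or the rack with more than 60 N (contact force between plate and rack above 60 N).
It fails at once if the plain blank is moved by more than 25 mm (distance of blank from where it was at the start of the episode above 0.025 m).
It fails at once if the oilstone is moved by more than 25 mm (distance of oilstone from where it was at the start of the episode above 0.025 m).
It also fails if it takes over 45 s, if anything falls off the work surface, if the arm or the gripper's body presses on something with over 40 N, if the wrist force passes 120 N, or if a joint passes its speed limit or range.

### The arm

A 6-joint arm with a two-finger parallel gripper is mounted at the origin on a cart in front of the work surface, level with it; the furniture and walls round the work are solid. World frame = base frame: x ahead of the robot, y to its left, z up, the work surface at z = 0. Lengths are in m, angles in rad, forces in N, time in s.
With the tool pointing down it reaches from about 0.425 to 0.95 m from the base axis. Payload 14.7 kg.
Tool frame: the origin (TCP) lies where the fingers leave the gripper's body, on its centre line; the fingertips stand 73 mm ahead of it and the grasp point (between the pads) lies 54 mm ahead of it (robot.tips_ahead is the distance from the TCP to the fingertips, in m); z points along the fingers, y is the direction in which the jaws open and shut (so a half turn about z gives the same grasp; the last joint's range is limited). The gripper opens to 85 mm and grips with 20 to 120 N. Pads are 22 mm wide; open, the fingers measure 114 mm over their backs; the gripper's body (76 mm by 85 mm) begins 54 mm behind the grasp point. The pads swing forward as they close: fully open they stand 13 mm farther back than shut.
Start: joints at [1.301, 0.48, 1.596, -0, 1.065, -0.047], TCP at [0.144, 0.634, 0.304] pointing down, gripper open.
Joint ranges: [-2.75, 2.75], [-0.82, 2.05], [0.23, 2.67], [-1.56, 4.7], [0.09, 2.69], [-2.92, 2.92]. Speed limits (rad/s): [1.89, 1.89, 2.39, 3.01, 3.01, 3.01].

### API

Orientations are given as a unit quaternion [w, x, y, z].
In Python, from cell import robot gives the robot as it stands. The module is installed in compiled form; this text tells all that it offers.
- The arm moves only by the shell command python3 -m inch 'ROWS' [FORCE]. ROWS is a JSON object of lists of equal length, an entry for each row: "xyz": the shift along the tool's x, y, z in cm, a list of three; "twist": the turn, a rotation vector about the tool's x, y, z in degrees, a list of three; "jaw": the finger opening in cm, from 0 to 8.54. In form: {"xyz": [[x, y, z], ...], "twist": [[wx, wy, wz], ...], "jaw": [jaw, ...]}. A call has 1 to 20 rows; each row shifts and turns the pose as measured when the row begins, along the tool's axes as they then stand; what a row does not reach is not made up. A row lasts 1/12 s, in which the tool goes at most 41.7 mm and 7.16 degrees, less where a joint would pass 70% of its speed; a pose out of reach is approached as far as the arm can. A call with a gripper value outside its range is refused whole. The fingers move at their own pace and stop on an object; FORCE is the grip in N (left out, the last holds). Time passes only in rows, so rows that do not move let the fingers close. It gives the time, the measured TCP pose, the force and the opening at its end, in the units of the state.
- robot.observe(): the state, without advancing time (a new reading comes with each control period).
- robot.capture(name): name is "scene" or "top" or "wrist"; returns (picture, depth): 400x640x3 uint8, red, green, blue; 400x640 float32, m along the optical axis (not along the pixel's ray), 0 where there is no reading.
- robot.get_calibration(name): a dict with "mtx" (3x3 intrinsics, pixels), "k1" (the pictures are not rectified: a ray, as slopes to the right and down, at radius r is drawn at 1 + k1 r^2 times it, then the intrinsics apply), "rvec" (rotation vector, rad) and "tvec" (3), from world to camera coordinates, as OpenCV has them. Camera axes: x right, y down, z forward; pixel columns grow to the right and rows downward; lengths in m; the calibration is good to about 2 mm. A picture is of the moment at which its call begins: read the wrist's pose just before it. get_calibration takes no time and is no camera call; for the wrist camera it gives the pose at the moment of the call.
- robot.close_job(): hands the job in, once; it reports no verdict.
Trained networks look in the newest picture that a camera, given by its name, has taken for a name from the list of things; names that differ only in an ending like _2 or _b are one class to them, and where a whole thing is asked for, a point or a joint stands for the part that bears it (a point fixed in the world has none). Each returns a list of dicts, best first, with "conf" (0 to 1); they miss things now and then, are a little off and sometimes report something else, mostly with a low value. They report only what shows in the picture. A call takes as long as a camera call. They do not tell look-alikes from the thing itself.
- robot.cut_out(query, camera): "mask" (400x640 bool, what is visible of it) and "bbox" ([centre column, centre row, width, height] in pixels, round what is visible of it).
The state is a dict: "t": time; "joints": joint angles; "qvel": joint speeds; "effort": joint torques, N m; "tcp_pos": TCP position; "ee_rot": TCP orientation; "wrist_force": force on the tool from outside, world axes, zero at the start; "moment": the same for the moment, N m; "grip_width": finger opening in m.
Only numpy, scipy, OpenCV 4.12 (cv2) and the standard library are available. Lean on these libraries where they do the work, as an engineer would, in place of code of your own. Each camera call takes 0.05 s, during which the arm holds its last target. There are 200 camera calls.

## Working session

There is one attempt and no reset: what is moved stays moved. The work goes in short steps, Python scripts to look and compute and a shell command to move; the robot and the scene stay as the last step left them, time stands still between calls to the robot, and variables do not carry over. Pictures are saved under pics/ and viewed, about 8 in all and at most 12, crops included, and the job is handed in when it is done.

```bash
mkdir -p pics
cat > h.py <<'E'
import numpy as np, cv2
from cell import robot
from scipy.spatial.transform import Rotation as R
def cloud(depth,cal):
    K=np.array(cal['mtx']);k=cal['k1']
    v,u=np.mgrid[0:400,0:640]
    xd=(u-K[0,2])/K[0,0]; yd=(v-K[1,2])/K[1,1]
    x,y=xd.copy(),yd.copy()
    for _ in range(10):
        f=1+k*(x*x+y*y); x=xd/f; y=yd/f
    P=np.stack([x*depth,y*depth,depth],-1)
    Rm=R.from_rotvec(np.ravel(cal['rvec'])).as_matrix()
    return (P-np.ravel(cal['tvec']))@Rm   # R^T(P-t)
def rect(P):
    (c,s,a)=cv2.minAreaRect((P[:,:2]*1000).astype(np.float32))
    b=cv2.boxPoints((c,s,a)); e=[b[1]-b[0],b[2]-b[1]]
    l=max(e,key=np.linalg.norm)
    return np.round(c,1),np.round(sorted(s),1),round(float(np.degrees(np.arctan2(l[1],l[0])))%180,1)
E
python3 - <<'E'
from h import *
out=[]
for n in ['top','scene']:
    cal=robot.get_calibration(n); im,d=robot.capture(n); W=cloud(d,cal)
    np.savez(n,im=im,d=d,W=W); cv2.imwrite(f'pics/{n}1.png',im[:,:,::-1])
    for q in ['plate','rack','blank','oilstone']:
        for r in robot.cut_out(q,n):
            m=r['mask']&(d>0); P=W[m]
            if len(P)<20: continue
            z=np.median(P[:,2]); Q=P[abs(P[:,2]-z)<.006]
            print(n,q,round(r['conf'],2),np.round(r['bbox']),'zmed',round(z,4),*rect(Q),np.median(im[m],0))
print(robot.observe())
E
```

```text
top plate 0.95 [278. 282.  36.  56.] zmed 0.0063 [356.4 -41.7] [ 64.7 114.4] 3.8 [230. 134.   0.]
top plate 0.76 [352. 268.  49.  24.] zmed 0.0064 [ 376.8 -211.8] [ 62.6 109.3] 85.6 [230. 136.   0.]
top plate 0.67 [404. 216.  24.  47.] zmed 0.0063 [ 489.5 -348.5] [ 62.4 111.4] 173.1 [211. 208. 200.]
top plate 0.54 [286. 140.  44.  37.] zmed 0.02 [700.  -82.5] [ 45.9 100.4] 127.4 [111. 124. 114.]
top rack 0.81 [204. 231.  84.  49.] zmed 0.0377 [483.4 116.5] [ 61.5 152.2] 85.8 [149. 155. 157.]
top blank 0.93 [331. 206.  32.  37.] zmed 0.0065 [ 534.1 -178.1] [63.3 79.4] 9.0 [176. 172. 173.]
top oilstone 0.68 [288. 140.  50.  37.] zmed 0.02 [699.8 -82.6] [ 45.2 100.3] 127.7 [111. 124. 114.]
scene plate 0.95 [291. 272.  63.  43.] zmed 0.006 [ 378.1 -207.8] [ 69.2 121.3] 84.6 [231. 131.   0.]
scene plate 0.68 [385. 280.  62.  40.] zmed 0.0055 [ 491.2 -346.6] [ 68.7 118.4] 172.0 [204. 199. 191.]
scene plate 0.57 [232. 238.  60.  36.] zmed 0.0061 [355.1 -37.6] [ 73.9 111.9] 1.8 [231. 130.   0.]
scene rack 0.72 [242. 176.  66.  63.] zmed 0.0358 [483.4 116.2] [ 62.1 156.9] 83.9 [148. 148. 144.
[... 172 characters left out ...]
9.5 98.4] 126.7 [110. 121. 107.]
{'t': 0.5, 'joints': array([ 1.30140933e+00,  4.80246095e-01,  1.59634901e+00, -9.26829182e-06,
        1.06515233e+00, -4.65782003e-02]), 'qvel': array([-0.00052   , -0.00073545, -0.00104432, -0.00028251, -0.00034101,
        0.00047687]), 'effort': array([-9.82502897e-04, -9.49783731e+01, -4.30351532e+01, -7.94782250e-05,
        2.55369960e-03,  2.79753147e-05]), 'tcp_pos': array([0.1435856 , 0.63389295, 0.30384833]), 'ee_rot': array([-8.17202982e-06,  1.11171872e-01,  9.93801192e-01, -7.70648805e-05]), 'wrist_force': array([ 0.38546602, -1.03078579,  0.27768153]), 'moment': array([ 0.02971304, -0.00886531, -0.02173952]), 'grip_width': 0.08563775848640079}
```

Run:
```python
from h import *
im=np.load('top.npz')['im'][:,:,::-1]
cv2.imwrite('pics/crop1.png',cv2.resize(im[110:310,140:460],(800,500),interpolation=cv2.INTER_CUBIC))
T=np.load('top.npz');W=T['W']
m=np.zeros((400,640),bool);m[195:270,150:255]=1
P=W[m&(T['d']>0)]
h,e=np.histogram(P[:,2],np.arange(-.005,.1,.005));print(np.round(e[:-1],3),h)
for lo,hi in [(.005,.014),(.03,.045),(.05,.085),(.085,.096)]:
    Q=P[(P[:,2]>lo)&(P[:,2]<hi)]
    if len(Q)>5: print(lo,len(Q),np.median(Q[:,2]),rect(Q),Q[:6] if lo==.085 else '')
```

```text
[-0.005  0.     0.005  0.01   0.015  0.02   0.025  0.03   0.035  0.04
  0.045  0.05   0.055  0.06   0.065  0.07   0.075  0.08   0.085  0.09 ] [ 442 3489 1196  817  138   30   45   66   39   29   19   19   73  519
  807   22    9   16   27   41]
0.005 1947 0.00895138797390012 (array([485.6, 132.7]), array([177.3, 255. ]), 86.3) 
0.03 134 0.035324191609594095 (array([489.2, 145.6]), array([ 63.8, 211.4]), 82.4) 
0.05 1465 0.06550047973421387 (array([486.3, 116.4]), array([ 64.2, 152.9]), 84.6) 
0.085 68 0.09034781853796635 (array([485.9, 118.6]), array([ 54.1, 156.7]), 83.2) [[0.52073004 0.18912902 0.09114492]
 [0.5213166  0.18790559 0.08790585]
 [0.51827947 0.19086998 0.09269222]
 [0.51777594 0.18814998 0.09422174]
 [0.51796732 0.18639722 0.09269422]
 [0.51786137 0.18423087 0.0924746 ]]
```

View pics/crop1.png

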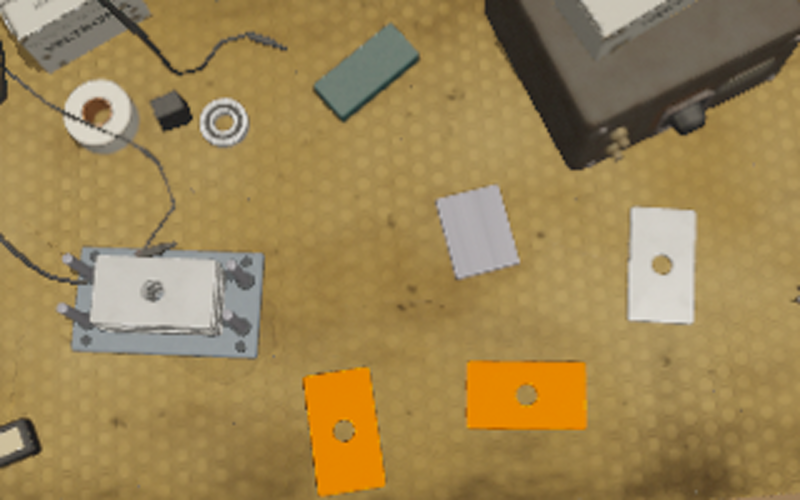

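View pics/scene1.png

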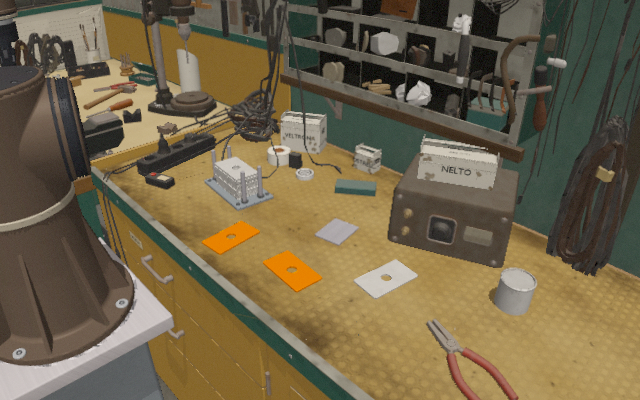

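The crop shows the bright drilled plate at crop (661,265), which is top-camera pixel (404,216). The look-alikes are the plain blank at top (331,206), orange plates at (278,282) and (352,268), and the plates already in the rack at (204,231). I choose the one at (404,216): it is bright, has a hole and measures 62x111 mm. The pile top is near 65 mm.

```bash
cat >> h.py <<'E'
def to(xyz_mm,yaw):
    "yaw: world direction of tool y in deg, tool down; prints shift in cm and turn in deg, tool axes"
    s=robot.observe(); q=s['ee_rot']; A=R.from_quat([q[1],q[2],q[3],q[0]])
    y=np.radians(yaw); Y=np.array([np.cos(y),np.sin(y),0]); Z=np.array([0,0,-1.]); B=np.stack([np.cross(Y,Z),Y,Z],1)
    Y0=A.as_matrix()[:,1]
    print('t',round(s['t'],2),'tcp',np.round(s['tcp_pos']*1000,1),'yaw',round(float(np.degrees(np.arctan2(Y0[1],Y0[0]))),1),'F',np.round(s['wrist_force'],1),'w',round(s['grip_width'],4))
    print('shift cm',np.round(A.inv().apply(np.array(xyz_mm)/10-s['tcp_pos']*100),2),'twist',np.round(np.degrees((A.inv()*R.from_matrix(B)).as_rotvec()),1))
E
python3 - <<'E'
from h import *
print(robot.tips_ahead)
to((600,150,304),83); to((490,-348,200),83)
T=np.load('top.npz');W=T['W'];d=T['d']
P=W[d>0];P=P[P[:,2]>.1]
for i in range(200,1000,100):
  for j in range(-600,800,100):
    Q=P[(abs(P[:,0]-i/1e3)<.05)&(abs(P[:,1]-j/1e3)<.05)]
    if len(Q)>3: print((i,j,int(Q[:,2].max()*1000)),end=' ')
# plate refine, rack base
for n in ['top','scene']:
  T=np.load(n+'.npz');W=T['W'];ok=T['d']>0
  m=ok&(abs(W[...,0]-.49)<.09)&(abs(W[...,1]+.348)<.07)&(W[...,2]>.0035)&(W[...,2]<.01)&(T['im'].min(-1)>150)
  print('\n',n,m.sum(),rect(W[m]))
  m=ok&(abs(W[...,0]-.485)<.05)&(abs(W[...,1]-.116)<.07)&(W[...,2]>.0625)&(W[...,2]<.0685)
  print('pile',m.sum(),rect(W[m]),np.median(W[m],0))
E
```

```text
0.0726
t 0.5 tcp [143.6 633.9 303.8] yaw 77.2 F [ 0.4 -1.   0.3] w 0.0856
shift cm [-5.521e+01 -3.711e+01 -1.000e-02] twist [-0.  -0.  -5.8]
t 0.5 tcp [143.6 633.9 303.8] yaw 77.2 F [ 0.4 -1.   0.3] w 0.0856
shift cm [-55.48 -88.11  10.4 ] twist [-0.  -0.  -5.8]
(400, 400, 103) (600, -400, 137) (600, -300, 192) (600, -200, 112) (700, -500, 477) (700, -400, 508) (700, -300, 509) (700, -200, 507) (700, -100, 510) (700, 0, 534) (700, 100, 552) (700, 200, 549) (700, 300, 451) (800, -600, 332) (800, -500, 324) (800, -400, 421) (800, -300, 459) (800, -200, 416) (800, -100, 409) (800, 0, 490) (800, 100, 501) (800, 200, 500) (800, 300, 260) (800, 400, 431) (800, 500, 329) (900, -600, 304) (900, -500, 306) (900, 300, 387) (900, 400, 398) (900, 500, 336) (900, 600, 184) 
 top 990 (array([ 489.4, -348.7]), array([ 62.1, 109.9]), 173.2)
pile 1149 (array([486.9, 116.1]), array([ 63.5, 143.1]), 85.2) [0.48691807 0.11780989 0.0656536 ]

 scene 1194 (array([ 488.2, -348.5]), array([ 63.2, 111.4]), 171.5)
pile 481 (array([485. , 115.3]), array([ 62.8, 144.1]), 84.9) [0.48482292 0.11855465 0.06416252]
```

```bash
python3 -m inch '{"xyz":[[-3.2,-2.6,0],[-3.2,-2.6,0],[-3.2,-2.6,0],[-3.2,-2.6,0],[-3.2,-2.6,0],[-3.2,-2.6,0],[-3.2,-2.6,0],[-3.2,-2.6,0],[-3.2,-2.6,0],[-3.2,-2.6,0],[-3.2,-2.6,0],[-3.2,-2.6,0],[-3.2,-2.6,0],[-3.2,-2.6,0],[-3.2,-2.6,0]],"twist":[[0,0,0],[0,0,0],[0,0,0],[0,0,0],[0,0,0],[0,0,0],[0,0,0],[0,0,0],[0,0,0],[0,0,0],[0,0,0],[0,0,0],[0,0,0],[0,0,0],[0,0,-5.8]],"jaw":[8.5,8.5,8.5,8.5,8.5,8.5,8.5,8.5,8.5,8.5,8.5,8.5,8.5,8.5,8.5]}' 40; python3 -c "
from h import *
to((489,-348.5,200),83)"
```

```text
t: 1.75
tcp_pos: [0.5274, 0.1451, 0.3041]
ee_rot: [0.002, 0.056, 0.998, 0.004]
wrist_force: [0.3, 1.4, 1.3]
grip_width: 0.0849
t 1.75 tcp [527.4 145.1 304.1] yaw 83.5 F [0.3 1.4 1.3] w 0.0849
shift cm [ -1.7  -49.56  10.05] twist [0.4 0.2 0.5]
```

```bash
python3 -m inch '{"xyz":[[-0.1,-3.8,0],[-0.1,-3.8,0],[-0.1,-3.8,0],[-0.1,-3.8,0],[-0.1,-3.8,0],[-0.1,-3.8,0],[-0.1,-3.8,0.5],[-0.1,-3.8,1],[-0.1,-3.8,1.5],[-0.1,-3.8,1.5],[-0.1,-3.8,1.5],[-0.1,-3.8,1.5],[-0.2,-3.8,1.5],[0,0,0]],"twist":[[0.4,0.2,0.5],[0,0,0],[0,0,0],[0,0,0],[0,0,0],[0,0,0],[0,0,0],[0,0,0],[0,0,0],[0,0,0],[0,0,0],[0,0,0],[0,0,0],[0,0,0]],"jaw":[8.5,8.5,8.5,8.5,8.5,8.5,8.5,8.5,8.5,8.5,8.5,8.5,8.5,8.5]}' 40
python3 - <<'E'
from h import *
cal=robot.get_calibration('wrist'); im,d=robot.capture('wrist'); W=cloud(d,cal)
cv2.imwrite('pics/w1.png',im[:,:,::-1])
for r in robot.cut_out('plate','wrist'):
    m=r['mask']&(d>0); P=W[m]; P=P[abs(P[:,2]-.006)<.005]
    if len(P)>50: print(r['conf'],r['bbox'],np.median(P[:,2]),rect(P))
m=(d>0)&(abs(W[...,0]-.49)<.09)&(abs(W[...,1]+.348)<.06)&(W[...,2]>.0035)&(W[...,2]<.01)&(im.min(-1)>150)
print(m.sum(),rect(W[m]))
to((489,-348.5,76),83)
E
```

```text
t: 2.92
tcp_pos: [0.4875, -0.3732, 0.2154]
ee_rot: [0.008, 0.059, 0.998, -0.002]
wrist_force: [-1.9, 0.8, -0.2]
grip_width: 0.0852
0.94 [504.8, 34.1, 145.6, 68.3] 0.005660618120375729 (array([ 384. , -210.6]), array([ 49.5, 113.3]), 84.7)
0.62 [350.4, 175.0, 70.9, 120.2] 0.0056214576220392845 (array([ 489.9, -348.5]), array([ 62.8, 109.3]), 172.0)
4933 (array([ 489.9, -348.7]), array([ 62.1, 109.4]), 172.3)
t 3.02 tcp [ 487.9 -369.1  216.9] yaw 83.2 F [ 0.6 -0.1  0.3] w 0.0849
shift cm [ 0.34  2.08 14.08] twist [-0.1  0.9  0.2]
```

View pics/w1.png

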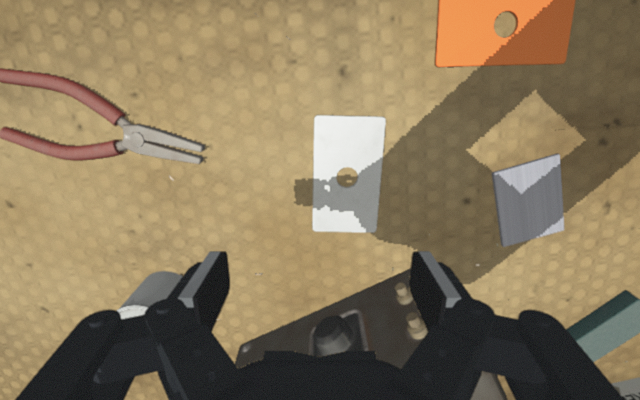

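```bash
python3 -m inch '{"xyz":[[0.1,1.0,1],[0.1,1.0,2],[0,0,2],[0,0,2],[0,0,2],[0,0,1],[0,0,0]],"twist":[[0,0.9,0.7],[0,0,0],[0,0,0],[0,0,0],[0,0,0],[0,0,0],[0,0,0]],"jaw":[8.5,8.5,8.5,8.5,8.5,8.5,8.5]}' 40
python3 - <<'E'
from h import *
T=np.load('top.npz');W=T['W'];P=W[T['d']>0]
Q=P[(P[:,2]>.03)&(P[:,2]<.3)&(P[:,1]<-.22)&(P[:,1]>-.5)&(P[:,0]<.75)]
for y in np.arange(-.5,-.22,.04):
    S=Q[abs(Q[:,1]-y)<.02]; print(round(y,2),len(S),S[:,0].min() if len(S) else '')
to((490,-348.6,76),82.5)
E
```

```text
t: 3.6
tcp_pos: [0.4919, -0.3424, 0.1189]
ee_rot: [0.002, 0.063, 0.998, -0.002]
wrist_force: [-0.3, 0.1, -0.1]
grip_width: 0.0852
-0.5 16 0.6665636981627776
-0.46 686 0.6504759785075627
-0.42 1282 0.6348820788814945
-0.38 1603 0.5991328261800767
-0.34 1670 0.6031099896036258
-0.3 1816 0.5836586924697973
-0.26 1882 0.5872884482328604
-0.22 592 0.6637676456813483
t 3.6 tcp [ 491.9 -342.4  118.9] yaw 82.8 F [-0.3  0.1 -0.1] w 0.0852
shift cm [ 0.13 -0.62  4.29] twist [-0.2  0.3  0.3]
```

```bash
python3 -m inch '{"xyz":[[0.1,-0.6,1.5],[0,0,0],[0,0,0]],"twist":[[-0.2,0.3,0.3],[0,0,0],[0,0,0]],"jaw":[7.2,7.2,7.2]}' 40
python3 - <<'E'
from h import *
cal=robot.get_calibration('wrist'); im,d=robot.capture('wrist'); W=cloud(d,cal)
cv2.imwrite('pics/w2.png',im[:,:,::-1])
o=robot.observe();q=o['ee_rot'];A=R.from_quat([q[1],q[2],q[3],q[0]])
L=A.inv().apply((W.reshape(-1,3)-o['tcp_pos'])).reshape(W.shape)
m=(d>0)&(abs(L[...,0])<.015)&(abs(L[...,1])>.025)&(abs(L[...,1])<.065)&(W[...,2]>.012)
for s in (-1,1):
    k=m&(np.sign(L[...,1])==s); print(s,k.sum(),np.round(np.percentile(L[k][:,2],[50,90,98,99.8]),4), np.round(np.percentile(L[k][:,1]*s,[0.5,5]),4))
m=(d>0)&(abs(W[...,0]-.49)<.09)&(abs(W[...,1]+.348)<.06)&(W[...,2]>.0035)&(W[...,2]<.01)&(im.min(-1)>130)
print(m.sum(),rect(W[m])); to((490,-348.6,76),82.5)
E
```

```text
t: 3.85
tcp_pos: [0.4917, -0.3467, 0.1063]
ee_rot: [0.0, 0.065, 0.998, -0.0]
wrist_force: [-0.1, -0.8, 0.2]
grip_width: 0.0721
-1 12262 [0.0094 0.0409 0.0569 0.0631] [0.0329 0.0362]
1 12515 [0.0093 0.0407 0.0569 0.0634] [0.0325 0.0355]
17071 (array([ 489.9, -349.4]), array([ 62.3, 110.8]), 171.7)
t 3.9 tcp [ 491.6 -346.8  106.4] yaw 82.6 F [ 0.3 -0.2  1.1] w 0.0723
shift cm [ 0.14 -0.2   3.04] twist [-0.1  0.   0.1]
```

View pics/w2.png

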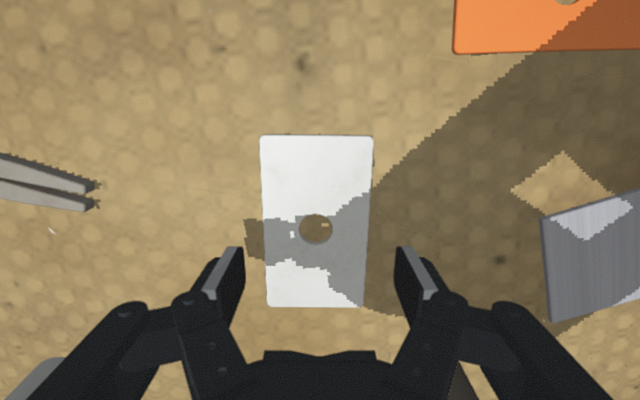

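The view shows the plate centred between the fingers, its hole at (316,228). The fingertips measure about 64 mm ahead of the TCP at this opening, so I go down to TCP z ≈ 69 mm.

```bash
python3 -m inch '{"xyz":[[0.1,-0.2,1.5],[0,0,1.5],[0,0,0.6],[0,0,0],[0,0,0],[0,0,0],[0,0,0],[0,0,0]],"twist":[[0,0,0],[0,0,0],[0,0,0],[0,0,0],[0,0,0],[0,0,0],[0,0,0],[0,0,0]],"jaw":[7.2,7.2,7.2,7.2,5.5,5.5,5.5,5.5]}' 60; python3 -c "
from h import *
to((490,-349,68.5),82.5)"
```

```text
t: 4.57
tcp_pos: [0.494, -0.3497, 0.0784]
ee_rot: [0.005, 0.064, 0.998, -0.003]
wrist_force: [-0.3, -0.2, -0.4]
grip_width: 0.0547
t 4.57 tcp [ 494.  -349.7   78.4] yaw 82.7 F [-0.3 -0.2 -0.4] w 0.0547
shift cm [0.42 0.02 0.99] twist [-0.4  0.6  0.2]
```

The arm fell short in depth, and the fingers closed above the plate. I reopen and lower by the rest.

```bash
python3 -m inch '{"xyz":[[0,0,0],[0,0,0],[0,0,0],[0.4,0,0.3],[0,0,0.5],[0,0,0.3],[0,0,0]],"twist":[[0,0,0],[0,0,0],[0,0,0],[-0.4,0.6,0.2],[0,0,0],[0,0,0],[0,0,0]],"jaw":[7.2,7.2,7.2,7.2,7.2,7.2,7.2]}' 60; python3 -c "
from h import *
to((490,-349,68),82.5)"
```

```text
t: 5.15
tcp_pos: [0.49, -0.3495, 0.0676]
ee_rot: [-0.0, 0.066, 0.998, 0.0]
wrist_force: [-0.9, 0.4, 1.0]
grip_width: 0.0719
t 5.15 tcp [ 490.  -349.5   67.6] yaw 82.4 F [-0.9  0.4  1. ] w 0.0719
shift cm [ 0.01  0.05 -0.04] twist [ 0.  -0.  -0.1]
```

```bash
python3 -m inch '{"xyz":[[0,0,0],[0,0,0],[0,0,0],[0,0,0],[0,0,0],[0,0,-0.5],[0,0,-2],[0,0,-2],[0,0,0]],"twist":[[0,0,0],[0,0,0],[0,0,0],[0,0,0],[0,0,0],[0,0,0],[0,0,0],[0,0,0],[0,0,0]],"jaw":[5.5,5.5,5.5,5.5,5.5,5.5,5.5,5.5,5.5]}' 60
python3 - <<'E'
from h import *
cal=robot.get_calibration('wrist'); im,d=robot.capture('wrist'); W=cloud(d,cal)
cv2.imwrite('pics/w3.png',im[:,:,::-1])
o=robot.observe();q=o['ee_rot'];A=R.from_quat([q[1],q[2],q[3],q[0]])
L=A.inv().apply((W.reshape(-1,3)-o['tcp_pos'])).reshape(W.shape)
m=(d>0)&(abs(L[...,0])<.07)&(abs(L[...,1])<.031)&(L[...,2]>.045)&(L[...,2]<.075)&(im.min(-1)>100)
P=L[m]; print(len(P),rect(P))
c=np.linalg.lstsq(np.c_[P[:,:2],np.ones(len(P))],P[:,2],rcond=None)[0];print('plane',c)
to((486,-350,200),82.5)
E
```

```text
t: 5.9
tcp_pos: [0.4889, -0.3488, 0.1129]
ee_rot: [-0.002, 0.066, 0.998, 0.002]
wrist_force: [1.4, -0.6, -2.0]
grip_width: 0.0597
25243 (array([-0.2, -0.2]), array([ 62. , 109.9]), 0.2)
plane [0.00291264 0.00236966 0.06071188]
t 5.95 tcp [ 488.5 -348.5  111.5] yaw 82.4 F [-1.2  0.5 -3. ] w 0.0597
shift cm [ 0.28 -0.15 -8.84] twist [ 0.2 -0.3 -0.1]
```

View pics/w3.png

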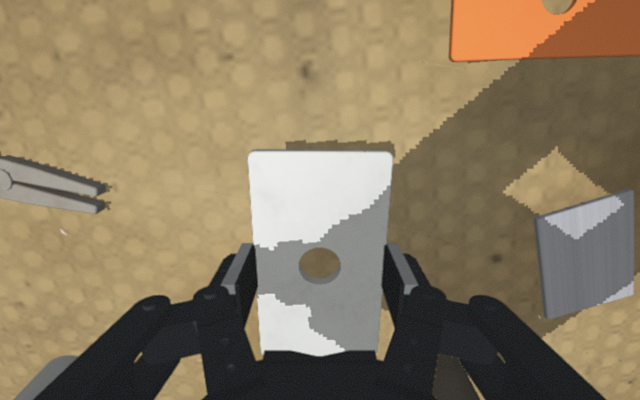

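The view shows the plate held level and square between the pads, hole at (320,265). Its underside is about 66.7 mm ahead of the TCP. Next I lift, and turn it a quarter turn.

```bash
python3 -m inch '{"xyz":[[0,0,-3],[0,0,-3],[0,0,-3],[0,0,-3],[0,0,-3],[0,0,0],[0,0,0],[0,0,0],[0,0,0],[0,0,0],[0,0,0],[0,0,0],[0,0,0],[0,0,0],[0,0,0]],"twist":[[0,0,0],[0,0,3],[0,0,7],[0,0,7],[0,0,7],[0,0,7],[0,0,7],[0,0,7],[0,0,7],[0,0,7],[0,0,7],[0,0,7],[0,0,7],[0,0,7],[0,0,0]],"jaw":[5.5,5.5,5.5,5.5,5.5,5.5,5.5,5.5,5.5,5.5,5.5,5.5,5.5,5.5,5.5]}' 60; python3 -c "
from h import *
to((486,116,220),-5)"
```

```text
t: 7.2
tcp_pos: [0.4858, -0.346, 0.2541]
ee_rot: [-0.012, 0.748, 0.663, -0.002]
wrist_force: [-0.4, -0.2, -3.4]
grip_width: 0.0598
t 7.2 tcp [ 485.8 -346.   254.1] yaw -6.9 F [-0.4 -0.2 -3.4] w 0.0598
shift cm [45.82 -5.45  4.09] twist [-1.1 -0.7 -1.9]
```

```bash
python3 -m inch '{"xyz":[[1.5,-0.2,0],[3,-0.4,0],[3.5,-0.4,0],[3.5,-0.4,0],[3.5,-0.4,0],[3.5,-0.4,0],[3.5,-0.4,0],[3.5,-0.4,0],[3.5,-0.4,0],[3.5,-0.4,0],[3.5,-0.4,0],[3.5,-0.4,0.5],[3,-0.4,1],[2.5,-0.3,1],[1,0,1],[0,0,0]],"twist":[[-1.1,-0.7,-1.9],[0,0,0],[0,0,0],[0,0,0],[0,0,0],[0,0,0],[0,0,0],[0,0,0],[0,0,0],[0,0,0],[0,0,0],[0,0,0],[0,0,0],[0,0,0],[0,0,0],[0,0,0]],"jaw":[5.5,5.5,5.5,5.5,5.5,5.5,5.5,5.5,5.5,5.5,5.5,5.5,5.5,5.5,5.5,5.5]}' 60
python3 - <<'E'
from h import *
out=[]
for n in ['wrist','top']:
    cal=robot.get_calibration(n); im,d=robot.capture(n); W=cloud(d,cal)
    cv2.imwrite(f'pics/{n}4.png',im[:,:,::-1])
    ok=(d>0)&(abs(W[...,0]-.485)<.09)&(abs(W[...,1]-.116)<.12)
    for lo,hi in [(.007,.013),(.061,.069),(.083,.094)]:
        m=ok&(W[...,2]>lo)&(W[...,2]<hi); print(n,lo,m.sum(),rect(W[m]) if m.sum()>10 else '')
to((486,116,140),-5)
E
```

```text
t: 8.53
tcp_pos: [0.454, 0.1355, 0.2089]
ee_rot: [-0.002, 0.712, 0.702, -0.001]
wrist_force: [-1.1, -1.0, -3.4]
grip_width: 0.0598
wrist 0.007 4459 (array([485.9, 137.6]), array([153.2, 161. ]), 109.1)
wrist 0.061 2636 (array([489.5, 122.7]), array([ 61.8, 148.2]), 81.4)
wrist 0.083 647 (array([487.7, 118.8]), array([ 53.1, 154.9]), 83.9)
top 0.007 765 (array([487.2, 103.5]), array([174.2, 210.4]), 88.6)
top 0.061 631 (array([484.9,  99.8]), array([ 63.7, 117.3]), 82.9)
top 0.083 33 (array([478.2,  45.1]), array([ 9.2, 52.2]), 174.7)
t 8.63 tcp [454.5 133.9 210.1] yaw -0.9 F [ 0.1 -1.7 -3.1] w 0.0599
shift cm [-1.74  3.2   7.  ] twist [-0.2 -0.1  4.1]
```

View pics/wrist4.png

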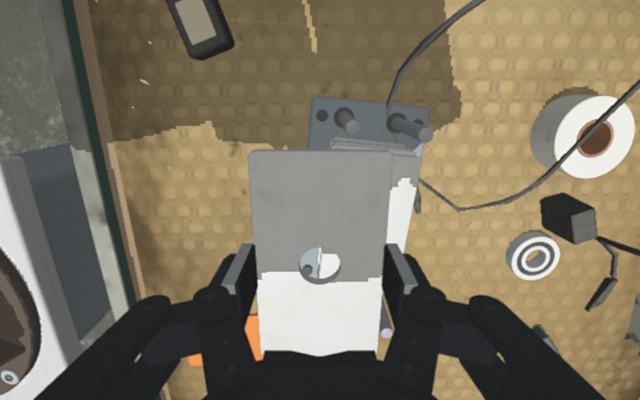

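The view shows the held plate, hole at (320,265), about 3 cm short of the pile, with two posts at (345,120) and (405,125). Before lowering I refine the rack pose from the base and the post tops.

Run:
```python
from h import *
for n in ['top','scene']:
    T=np.load(n+'.npz');W=T['W'];im=T['im'].astype(int)
    ok=(T['d']>0)&(abs(W[...,0]-.487)<.09)&(abs(W[...,1]-.118)<.11)
    m=ok&(W[...,2]>.006)&(W[...,2]<.014)&(im[...,2]>=im[...,0]-3)
    m=cv2.morphologyEx(m.astype(np.uint8),cv2.MORPH_OPEN,np.ones((3,3)))>0
    print(n,'base',m.sum(),rect(W[m]))
    u=np.radians(84.3);a=np.array([np.cos(u),np.sin(u)]);b=np.array([a[1],-a[0]])
    D=W[...,:2]-[.487,.118]; s=D@a; t=D@b
    for lo in (-.045,-.025,.005,.025):
        k=ok&(W[...,2]>.06)&(W[...,2]<.07)&(s>lo)&(s<lo+.02); 
        if k.sum(): print('pile across at',lo+.01,np.round(np.percentile(t[k],[1,99])*1000,1))
    k=ok&(W[...,2]>.062)&(W[...,2]<.07)&(abs(t)<.012); print('pile along',np.round(np.percentile(s[k],[.5,99.5])*1000,1),'z',np.median(W[k][:,2]))
    for i in(-1,1):
      for j in(-1,1):
        k=ok&(W[...,2]>.086)&(W[...,2]<.095)&(np.sign(s)==i)&(np.sign(t)==j)
        if k.sum(): print('post',i,j,k.sum(),np.round([s[k].mean()*1e3,t[k].mean()*1e3],1))
```

```text
top base 903 (array([486.1, 117.9]), array([ 99.1, 175. ]), 83.3)
pile across at -0.034999999999999996 [-31.4  30.4]
pile across at -0.015000000000000001 [-31.4  29.9]
pile across at 0.015 [-30.4  30.3]
pile across at 0.035 [-32.   30.7]
pile along [-54.4  53.7] z 0.06571207426371589
post -1 -1 14 [-72.4 -22.7]
post -1 1 16 [-73.2  20.8]
post 1 -1 17 [ 73.2 -22.3]
post 1 1 18 [72.2 21.8]
scene base 521 (array([482.6, 115.7]), array([ 97. , 174.7]), 84.6)
pile across at -0.034999999999999996 [-32.3  28.4]
pile across at -0.015000000000000001 [-33.4  29. ]
pile across at 0.015 [-32.7  28.9]
pile across at 0.035 [-32.8  27.5]
pile along [-55.8  54.2] z 0.06420901267240987
post -1 -1 10 [-72.6 -23.9]
post -1 1 9 [-74.   19.6]
post 1 -1 8 [ 71.  -23.5]
post 1 1 9 [71.8 20.7]
```

```bash
python3 -m inch '{"xyz":[[-0.5,1,0],[-0.5,1,0],[-0.5,0.9,0.5],[0,0,1],[0,0,0]],"twist":[[0,0,0],[0,0,0],[-0.2,-0.1,5.1],[0,0,0],[0,0,0]],"jaw":[5.5,5.5,5.5,5.5,5.5]}' 60; python3 -c "
from h import *
to((486,118,165),-6)"
```

```text
t: 9.05
tcp_pos: [0.4882, 0.1128, 0.1961]
ee_rot: [0.002, 0.743, 0.67, 0.001]
wrist_force: [-0.4, -0.4, -3.3]
grip_width: 0.0597
t 9.05 tcp [488.2 112.8 196.1] yaw -5.9 F [-0.4 -0.4 -3.3] w 0.0597
shift cm [ 0.5  -0.28  3.11] twist [0.2 0.  0.1]
```

```bash
python3 -m inch '{"xyz":[[0.5,-0.3,0],[0,0,0],[0,0,0]],"twist":[[0.2,0,0],[0,0,0],[0,0,0]],"jaw":[5.5,5.5,5.5]}' 60
python3 - <<'E'
from h import *
to((486,118,165),-6)
E
```

```text
t: 9.3
tcp_pos: [0.4855, 0.117, 0.1958]
ee_rot: [-0.0, 0.742, 0.671, -0.001]
wrist_force: [-0.3, -1.0, -3.2]
grip_width: 0.0597
t 9.3 tcp [485.5 117.  195.8] yaw -5.8 F [-0.3 -1.  -3.2] w 0.0597
shift cm [0.11 0.04 3.08] twist [-0.1  0.   0.2]
```

```bash
python3 -m inch '{"xyz":[[0.1,0,1],[0,0,1.5],[0,0,1],[0,0,0.8],[0,0,0]],"twist":[[0,0,0.2],[0,0,0],[0,0,0],[0,0,0],[0,0,0]],"jaw":[5.5,5.5,5.5,5.5,5.5]}' 60; python3 -c "
from h import *
to((486,118,132),-6)"
```

```text
t: 9.72
tcp_pos: [0.4852, 0.1191, 0.1507]
ee_rot: [0.0, 0.741, 0.671, 0.001]
wrist_force: [-1.0, -0.1, -2.3]
grip_width: 0.0596
t 9.72 tcp [485.2 119.1 150.7] yaw -5.7 F [-1.  -0.1 -2.3] w 0.0596
shift cm [-0.11  0.09  1.87] twist [ 0.1 -0.   0.3]
```

```bash
python3 -m inch '{"xyz":[[-0.1,0.1,0.3],[0,0,0.3],[0,0,0.3],[0,0,0.2],[0,0,0.2],[0,0,0]],"twist":[[0.1,0,0.3],[0,0,0],[0,0,0],[0,0,0],[0,0,0],[0,0,0]],"jaw":[5.5,5.5,5.5,5.5,5.5,5.5]}' 60; python3 -c "
from h import *
to((486,118,132),-6)"
```

```text
t: 10.22
tcp_pos: [0.4863, 0.1183, 0.1369]
ee_rot: [-0.0, 0.743, 0.669, 0.0]
wrist_force: [0.5, -0.4, -2.3]
grip_width: 0.0592
t 10.22 tcp [486.3 118.3 136.9] yaw -6.0 F [ 0.5 -0.4 -2.3] w 0.0592
shift cm [-0.04 -0.03  0.49] twist [-0. -0.  0.]
```

```bash
for i in 1; do python3 -m inch '{"xyz":[[0,0,0.15],[0,0,0.15],[0,0,0]],"twist":[[0,0,0],[0,0,0],[0,0,0]],"jaw":[5.5,5.5,5.5]}' 60; done
```

```text
t: 10.47
tcp_pos: [0.4866, 0.1184, 0.134]
ee_rot: [0.0, 0.743, 0.669, 0.001]
wrist_force: [-1.2, -0.7, -2.6]
grip_width: 0.0597
```

```bash
python3 -m inch '{"xyz":[[0,0,0.1],[0,0,0]],"twist":[[0,0,0],[0,0,0]],"jaw":[5.5,5.5]}' 60
```

```text
t: 10.63
tcp_pos: [0.4867, 0.1184, 0.133]
ee_rot: [0.0, 0.743, 0.669, 0.001]
wrist_force: [0.6, -0.1, -2.4]
grip_width: 0.0595
```

```bash
python3 -m inch '{"xyz":[[0,0,0.15],[0,0,0]],"twist":[[0,0,0],[0,0,0]],"jaw":[5.5,5.5]}' 60
```

```text
t: 10.8
tcp_pos: [0.4868, 0.1184, 0.1316]
ee_rot: [0.0, 0.743, 0.669, 0.001]
wrist_force: [-0.9, 0.2, 0.9]
grip_width: 0.0596
```

```bash
python3 -m inch '{"xyz":[[0,0,0.1],[0,0,0]],"twist":[[0,0,0],[0,0,0]],"jaw":[5.5,5.5]}' 60
```

```text
t: 10.97
tcp_pos: [0.4868, 0.1184, 0.1308]
ee_rot: [0.0, 0.743, 0.669, 0.001]
wrist_force: [-1.1, -0.4, 2.9]
grip_width: 0.0598
```

```bash
python3 -m inch '{"xyz":[[0,0,0.1],[0,0,0]],"twist":[[0,0,0],[0,0,0]],"jaw":[5.5,5.5]}' 60
```

```text
t: 11.13
tcp_pos: [0.4868, 0.1184, 0.13]
ee_rot: [0.0, 0.743, 0.669, 0.001]
wrist_force: [-1.6, 0.1, 5.7]
grip_width: 0.0596
```

The force rose from -2.5 to +5.7 N over about 2.5 mm, matching the 3 N/mm spring, so the plate is resting at about 8 N. I hold briefly, then release.

```bash
python3 -m inch '{"xyz":[[0,0,0],[0,0,0],[0,0,0],[0,0,0],[0,0,0],[0,0,0],[0,0,0],[0,0,0]],"twist":[[0,0,0],[0,0,0],[0,0,0],[0,0,0],[0,0,0],[0,0,0],[0,0,0],[0,0,0]],"jaw":[5.5,5.5,5.5,7.5,7.5,7.5,7.5,7.5]}' 60
```

```text
t: 11.8
tcp_pos: [0.4872, 0.1185, 0.1302]
ee_rot: [0.001, 0.743, 0.669, 0.001]
wrist_force: [0.4, -0.0, 0.4]
grip_width: 0.0749
```

```bash
python3 -m inch '{"xyz":[[0,0,-0.5],[0,0,-1.5],[0,0,-3],[0,0,-3],[0,0,-3],[0,0,-3],[0,0,0],[0,0,0]],"twist":[[0,0,0],[0,0,0],[0,0,0],[0,0,0],[0,0,0],[0,0,0],[0,0,0],[0,0,0]],"jaw":[7.5,7.5,7.5,7.5,7.5,7.5,7.5,7.5]}' 60
python3 - <<'E'
from h import *
to((486,118,300),-6)
cal=robot.get_calibration('wrist'); im,d=robot.capture('wrist'); W=cloud(d,cal)
cv2.imwrite('pics/w5.png',im[:,:,::-1])
u=np.radians(84);a=np.array([np.cos(u),np.sin(u)]);b=np.array([a[1],-a[0]])
D=W[...,:2]-[.486,.118]; s=D@a; t=D@b
m=(d>0)&(abs(s)<.062)&(abs(t)<.045)&(W[...,2]>.063)&(W[...,2]<.08)
P=W[m];print(m.sum(),np.median(P[:,2]),rect(P))
c=np.linalg.lstsq(np.c_[P[:,:2]-[.486,.118],np.ones(len(P))],P[:,2],rcond=None)[0];print('plane',c)
im,d=robot.capture('top');W=cloud(d,robot.get_calibration('top'))
for q in ['blank','oilstone']:
  for r in robot.cut_out(q,'top')[:1]:
    P=W[r['mask']&(d>0)];z=np.median(P[:,2]);print(q,r['conf'],rect(P[abs(P[:,2]-z)<.006]))
E
```

```text
t: 12.47
tcp_pos: [0.4857, 0.1181, 0.2778]
ee_rot: [-0.0, 0.743, 0.669, 0.0]
wrist_force: [-0.9, -0.5, 0.2]
grip_width: 0.075
t 12.47 tcp [485.7 118.1 277.8] yaw -6.0 F [-0.9 -0.5  0.2] w 0.075
shift cm [-0.01  0.03 -2.22] twist [-0. -0.  0.]
7642 0.06980262511548532 (array([487.4, 118.2]), array([ 63.1, 109.6]), 83.8)
plane [-0.0030297  -0.0024407   0.06970663]
blank 0.79 (array([ 534.5, -177.9]), array([62.2, 81.4]), 9.7)
oilstone 0.74 (array([700.2, -82.2]), array([ 46.8, 101. ]), 127.0)
```

View pics/w5.png

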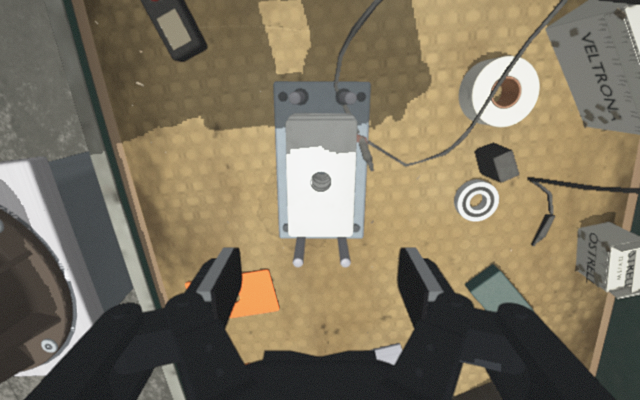

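The plate lies flat and centred between the four posts, hole at (321,181), and the gripper is clear.

```bash
python3 -c "
from cell import robot
print(robot.close_job())"
```

```text
the job is handed in; nothing more can be done
None
```

The drilled steel plate is lying flat on the pile in the rack, released, and the job is handed in. It took about 12.5 s of the 45 s allowed; the hand-in itself reports no verdict.

- **Grasp:** The first try closed just above the plate because the arm had stopped about 1 cm too high. I reopened, lowered and gripped it squarely. Nothing was disturbed.
- **Placing:** I lowered in 1 to 1.5 mm steps until the wrist force rose from about -2.5 to +5.7 N, so roughly 8 N on the pile. I held it there for 0.25 s before opening, then rose clear.
- **Plate check:** It measures (487.4, 118.2) mm with its long side at 83.8°. The rack is at about (486, 118) mm and 84°, so the plate is 1 to 2 mm off centre. Its tilt is under 0.3°.
- **Bystanders:** The blank and the oilstone are within 1 mm of where they were at the start.
- **Disagreement:** The scene camera put the rack about 3 mm off the top camera's figure. I went with the top camera, and the last wrist view agrees with it.

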